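# Make the cloth viewer ready for the next length

### The arm

A 7-joint arm with a two-finger parallel gripper is mounted at the origin on the work surface. World frame = base frame: x ahead of the robot, y to its left, z up, the work surface at z = 0. Lengths are in m, angles in rad, forces in N, time in s.
With the tool pointing down it reaches from about 0.4 to 0.875 m from the base axis. Payload 4.4 kg.
Tool frame: the origin (TCP) lies at the very end of the fingers, on their centre line; the grasp point (between the pads) lies 19 mm behind it; z points along the fingers, x is the direction in which the jaws open and shut, and the axes are right-handed (so a half turn about z gives the same grasp; the last joint's range is limited). The gripper opens to 85 mm and grips with 20 to 120 N. Pads are 22 mm wide; open, the fingers measure 114 mm over their backs; the gripper's body (76 mm by 85 mm) begins 54 mm behind the grasp point. The pads swing forward as they close: fully open they stand 13 mm farther back than shut.
Start: joints at [-1.188, 0.628, 0.038, 1.517, -0.027, 0.996, -0.02], TCP at [0.282, 0.586, 0.231] pointing down, gripper open.
Joint ranges: [-3.06, 3.06], [-0.37, 2.12], [-1.25, 1.32], [0.18, 2.47], [-1.1, 4.24], [0.23, 1.98], [-2.94, 2.94]. Speed limits (rad/s): [2.57, 2.57, 3.14, 3.14, 3.14, 3.14, 3.14].

### API

Orientations are given as a unit quaternion [w, x, y, z].
In Python, from station import arm gives the robot as it stands. The module is installed in compiled form; this text tells all that it offers. Calls block until the motion is done:
- arm.move_pose(position, orientation): joint-space move of the TCP to a pose.
- arm.line_to(position, rot=None, vel=0.15, threshold=None): straight line of the TCP; rot=None keeps the orientation; vel is the mean speed in m/s. With threshold (N) it stops when the force on the tool has changed by that much, and returns True; else False.
- arm.move_j(angles): joint-space move.
- arm.grip(opening): opening from 0.0 (shut) to 1.0 (fully open); the grip force is fixed at half the most; returns when the fingers have stopped.
- arm.pause(seconds).
- arm.ik(position, orientation): joint angles nearest the present ones, or None.
- arm.get_image(name): name is "scene" or "top" or "wrist"; returns a dict with "image" (480x640x3 uint8, red, green, blue), "vfov" (degrees; the focal length in pixels is half the picture's height over the tangent of half this angle, whatever the lens; pixels are square), "cx", "cy" (the principal point, pixels), "R" (3x3) and "t" (3): a world point X has camera coordinates R X + t. Camera axes: x right, y down, z forward; pixel columns grow to the right and rows downward; lengths in m; the calibration is good to about 2 mm. The wrist camera is an equidistant fisheye: a pixel r from the principal point sees the ray r / f radians off the axis. A picture is of the moment at which its call begins. There is no depth.
A pose or a line that the arm cannot do raises arm.PlanningError and nothing moves.
- arm.close_job(): hands the job in, once; it reports no verdict.
Trained networks look in the newest picture that a camera, given by its name, has taken for a name from the list of things; names that differ only in an ending like _2 or _b are one class to them, and where a whole thing is asked for, a point or a joint stands for the part that bears it (a point fixed in the world has none). Each returns a list of dicts, best first, with "p" (0 to 1); they miss things now and then, are a little off and sometimes report something else, mostly with a low value. They report only what shows in the picture. A call takes as long as a camera call. They do not tell look-alikes from the thing itself.
- arm.boxes_of(thing, camera): "box" ([centre column, centre row, width, height] in pixels, round what is visible of it).
- arm.regions_of(thing, camera): "mask" (480x640 bool, what is visible of it) and "box" ([centre column, centre row, width, height] in pixels, round what is visible of it).
Readings, each from a call of its own:
- arm.current_time(): time.
- arm.current_joint_pos(): joint angles.
- arm.current_dq(): joint speeds.
- arm.current_effort(): joint torques, N m.
- arm.current_tool_pos(): TCP position.
- arm.current_eef_rot(): TCP orientation.
- arm.current_wrist_force(): force on the tool from outside, world axes, zero at the start.
- arm.current_ft_torque(): the same for the moment, N m.
- arm.current_width(): opening from 0.0 (shut) to 1.0 (fully open).
Only numpy, scipy, OpenCV 4.12 (cv2) and the standard library are available. Lean on these libraries where they do the work, as an engineer would, in place of code of your own. Each camera call takes 0.05 s, during which the arm holds its last target. There are 200 camera calls.

### The job

Get the cloth viewer ready for the next printed length: take the dust cover off the four-post lens cell and lay it down in the red tray, then build the optical stack between the posts in this order: first the spacer tube, then every glass lens blank on the table, last the retaining ring on top, all lying flat. Also turn the footage counter's reset knob back to its zero stop, anticlockwise seen from above (before or after), and leave the print blocks, cup and brush where they are.

Things in the scene. Friction and masses are not known exactly. Their poses are not given: they have to be found in the camera images.
- holder: the viewer's four-post lens cell, fixed: steel base plate 110 x 110 mm, 8 thick, with four brass posts 12 mm thick at the corners of a 54.6 mm square (at +-27.3, +-27.3 mm along its x and y; circle radius 38.6 mm), tops tapered over the last 8 mm, post tops 82 mm above the table. 60 mm discs stand between the posts with 2.6 mm play all round. Fingers pass between the posts along the holder's x or its y (42 mm gaps). Origin: centre of the plate's underside, on the table
- cell_floor (a point): centre of the plate's upper face, on which the stack is built, 8 mm above the table
- cover_grip (a point): black plastic dust cover, at first lying on the post tops: a disc 92 mm across and 6 thick, under it a plug 56 mm across and 10 deep hanging between the posts, on top a grip bar 64 long (x) x 16 wide (y) x 30 high. The point is the bar's centre, 31 mm above the plug's underside and 15 mm above the disc's top face
- tray: open red tray, fixed, 140 x 140 mm, walls 4 thick and 22 high, floor about 4 thick; origin: centre of its underside
- spacer_mid (a point): spacer: the tallest part, an aluminium tube 60 mm across, 30 high, bore 48; stands on its end; the point is its centre, z along its axis; either end may be up
- lens1_mid (a point): glass lens blank 1: solid greenish glass disc 60 mm across, 12 thick; lies flat on the table; the point is its centre, z along its axis; symmetrical, either face may be up. All blanks are alike; two or three are there (None if absent)
- lens2_mid (a point): glass lens blank 2: solid greenish glass disc 60 mm across, 12 thick; lies flat on the table; the point is its centre, z along its axis; symmetrical, either face may be up. All blanks are alike; two or three are there (None if absent)
- lens3_mid (a point): glass lens blank 3: solid greenish glass disc 60 mm across, 12 thick; lies flat on the table; the point is its centre, z along its axis; symmetrical, either face may be up. All blanks are alike; two or three are there (None if absent)
- ring_mid (a point): retaining ring: low aluminium ring 60 mm across, 12 high, bore 36, two dark spanner slots; lies flat on the table; the point is its centre, z along its axis; symmetrical, either face may be up
- knob_grip (a point): centre of the reset knob's grip bar on the footage counter (a fixed grey box 120 x 120 mm, 55 high, with a round white dial on top). The bar is 60 long (the point's x) x 14 wide (y) x 30 high, its centre 83 mm above the table and its top 98; it stands on the 60 mm round black foot of the knob, which ends 15 mm below the point. A short steel pointer sticks out of the knob's foot along +x of the point
- reset_knob (a joint): angle of the reset knob about the vertical, rad: 0 at the zero stop (pointer against the steel pin on the dial), growing clockwise seen from above, at most 5.2; turn it anticlockwise seen from above to bring it back to 0. It starts at 1.2 to 4.2, turns stiffly (0.06 N m) and stays where it is left
- block1: bystander: wooden print block 150 x 90 mm, 58 high, at the left; origin under its centre
- block2: bystander: wooden print block 130 x 100 mm, 58 high, at the right; origin under its centre
- border1: bystander: small wooden border block 80 (along its x) x 36 mm, 50 high with a stub on top, standing left of the middle station; origin under its centre
- border2: bystander: the same, right of the middle station; origin under its centre
- dyecup: bystander: open steel cup, 72 mm across, 80 high, at the near left; origin under its centre
- brush: bystander: hand brush lying at the near right; origin under its centre
Things that resemble listed ones, but are neither listed nor needed, are in the scene too. Leave any brown look-alike of the part that bears lens3_mid alone.

How it is judged:
By the outcome, as a careful person would: the job done as asked, in the order asked, and still so for the second after the job is handed in, with the robot touching nothing.
Of lens1, lens2, lens3 only 2 to 3 are there at a start; the rules pass over those that are not, and their reading is None.
At some moment in a run one of spacer, ring, lens1, lens2, lens3 may be knocked a few centimetres aside while the robot is not near it.
It also fails if it takes over 210 s, if anything falls off the work surface, if the arm or the gripper's body presses on something with over 40 N, if the wrist force passes 120 N, or if a joint passes its speed limit or range.

## Working session

There is one attempt and no reset: what is moved stays moved. The work goes in short steps, each a Python script; the robot and the scene stay as the last script left them, time stands still between calls to the robot, and variables do not carry over. Pictures are saved under pics/ and viewed, about 12 in all and at most 16, crops included, and the job is handed in when it is done.

```bash
mkdir -p pics; ls
cat > h.py <<'E'
import numpy as np, cv2
from station import arm
def ray(im,u,v,fish=False):
    f=240/np.tan(np.radians(im["vfov"])/2); x=(u-im["cx"]); y=(v-im["cy"])
    if fish:
        r=np.hypot(x,y); th=r/f; k=np.sin(th)/max(r,1e-9); d=np.array([x*k,y*k,np.cos(th)])
    else: d=np.array([x/f,y/f,1.])
    R=np.array(im["R"]); t=np.array(im["t"])
    return -R.T@t, R.T@d
def at_z(im,u,v,z,fish=False):
    o,d=ray(im,u,v,fish); return o+d*(z-o[2])/d[2]
def proj(im,X,fish=False):
    f=240/np.tan(np.radians(im["vfov"])/2); c=np.array(im["R"])@np.array(X)+np.array(im["t"])
    if fish:
        r=np.hypot(c[0],c[1]); th=np.arctan2(r,c[2]); k=f*th/max(r,1e-9)
    else: k=f/c[2]
    return np.array([im["cx"]+k*c[0],im["cy"]+k*c[1]])
def save(im,n,s=1.25): cv2.imwrite("pics/"+n+".png",cv2.resize(im["image"][:,:,::-1],None,fx=s,fy=s))
def down(yaw):  # tool z down, tool x at yaw in world
    return [0,np.cos(yaw/2),np.sin(yaw/2),0]
E
python3 - <<'E'
from h import *
for c in ["top","scene"]:
    im=arm.get_image(c); save(im,c+"0")
    print(c,im["vfov"],im["cx"],im["cy"],(-np.array(im["R"]).T@np.array(im["t"])).round(3))
    for th in ["holder","cover_grip","tray","spacer_mid","lens1_mid","ring_mid","knob_grip","border1","dyecup","brush"]:
        print(th,[(round(b["p"],2),np.round(b["box"]).astype(int).tolist()) for b in arm.boxes_of(th,c)[:5]])
print(arm.current_eef_rot(),arm.current_time(),arm.current_joint_pos())
E
```

```text
pics
top 57.474910013264946 326.4652339016128 231.1167117144813 [ 0.266 -0.     1.158]
holder [(0.64, [244, 172, 45, 42])]
cover_grip [(0.68, [235, 163, 36, 33])]
tray [(0.81, [419, 176, 56, 50])]
spacer_mid [(0.68, [239, 237, 22, 20])]
lens1_mid [(0.89, [283, 246, 24, 25])]
ring_mid [(0.59, [388, 247, 22, 24])]
knob_grip [(0.89, [339, 158, 19, 27])]
border1 [(0.72, [379, 169, 8, 30]), (0.71, [291, 169, 17, 35])]
dyecup [(0.75, [158, 278, 36, 27]), (0.15, [387, 246, 23, 27])]
brush [(0.97, [492, 274, 51, 68]), (0.45, [244, 171, 40, 40]), (0.3, [419, 173, 55, 54])]
scene 55.76598637558394 322.38612584770374 236.65347667513925 [ 1.337 -0.095  0.624]
holder [(0.8, [450, 315, 68, 45])]
cover_grip [(0.6, [325, 306, 31, 31])]
tray [(0.68, [209, 337, 78, 66])]
spacer_mid [(0.25, [477, 227, 30, 34])]
lens1_mid [(0.77, [370, 263, 23, 18])]
ring_mid [(0.58, [258, 278, 28, 13])]
knob_grip [(0.91, [324, 307, 32, 34]), (0.47, [449, 315, 69, 46])]
border1 [(0.88, [270, 333, 20, 34]), (0.84, [389, 321, 28, 39])]
dyecup [(0.75, [477, 227, 31, 36])]
brush [(0.64, [146, 269, 36, 45]), (0.25, [389, 321, 27, 38])]
[-2.54573354e-05  8.46724889e-01  5.32030977e-01 -2.93947508e-05] 1.1 [-1.18775988  0.62839527  0.0384564   1.51743323 -0.02701569  0.99630246
 -0.01996608]
```

Run:
```python
import cv2
a=cv2.imread("pics/top0.png")[130:400,150:700]; cv2.imwrite("pics/top0c.png",cv2.resize(a,None,fx=1.45,fy=1.45,interpolation=cv2.INTER_CUBIC))
```

```text
(no output)
```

View pics/top0c.png

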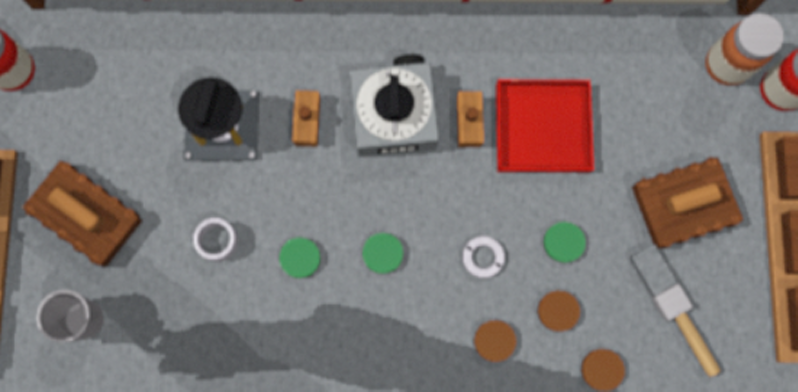

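View pics/scene0.png

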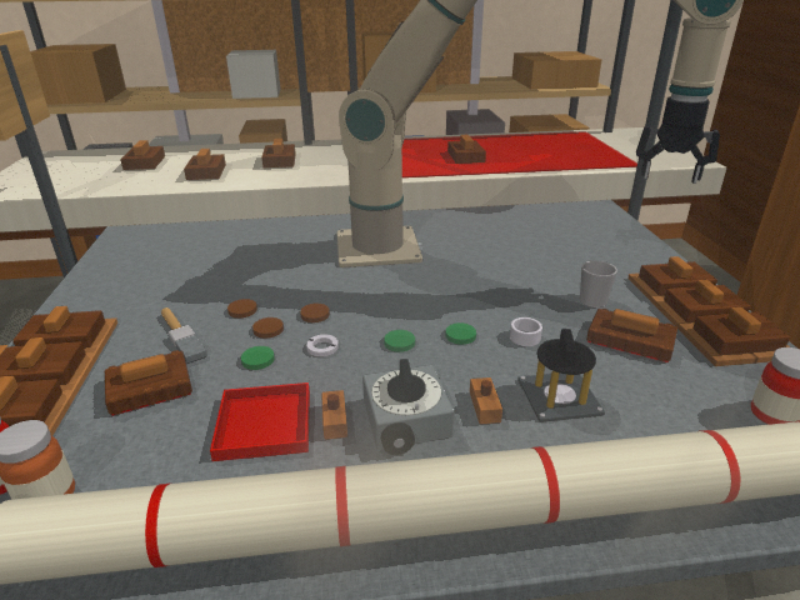

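Run:
```python
from h import *
im=arm.get_image("top")
def w(u,v,z): return at_z(im,(u/1.45+150)/1.25,(v/1.45+130)/1.25,z).round(3)[:2]
for n,u,v,z in [("cover top",210,104,.118),("holder pl a",186,157,.008),("pl b",253,154,.008),("pl c",258,93,.008),("knob",394,100,.098),("knobptr?",395,76,.068),("tray1",499,82,.022),("tray2",592,80,.022),("tray3",593,170,.022),("tray4",498,170,.022),("spacer",214,239,.03),("l1",300,257,.012),("l2",383,253,.012),("l3",565,242,.012),("ring",484,257,.012),("b1",306,116,.05),("b2",471,116,.05)]: print(n,w(u,v,z))
```

```text
cover top [0.625 0.243]
holder pl a [0.58 0.3 ]
pl b [0.585 0.2  ]
pl c [0.681 0.196]
knob [ 0.641 -0.01 ]
knobptr? [ 0.688 -0.012]
tray1 [ 0.698 -0.168]
tray2 [ 0.702 -0.308]
tray3 [ 0.563 -0.305]
tray4 [ 0.561 -0.165]
spacer [0.452 0.247]
l1 [0.43  0.124]
l2 [0.437 0.003]
l3 [ 0.457 -0.263]
ring [ 0.433 -0.145]
b1 [0.632 0.117]
b2 [ 0.635 -0.123]
```

Run:
```python
from h import *
for n,x,y in [("hold",.58,.22),("knob",.55,-.03),("tray",.55,-.22)]:
    arm.move_pose([x,y,.36],down(np.pi/2))
    im=arm.get_image("wrist"); save(im,"w_"+n,1)
    np.save("w_"+n+".npy",im,allow_pickle=True)
    print(n,im["vfov"],(-np.array(im["R"]).T@np.array(im["t"])).round(3),arm.current_joint_pos().round(2),arm.current_time())
    for th in ["holder","cover_grip","tray","spacer_mid","lens1_mid","ring_mid","knob_grip"]:
        print(th,[(round(b["p"],2),np.round(b["box"]).astype(int).tolist()) for b in arm.boxes_of(th,"wrist")[:5] if b["p"]>.2])
a=[cv2.imread(f"pics/w_{n}.png") for n in ("hold","knob")]
cv2.imwrite("pics/w_a.png",cv2.resize(np.vstack(a),(400,600)))
```

```text
hold 65.70646984690485 [0.506 0.222 0.503] [-0.4   0.48 -0.02  1.42  0.01  1.24  1.16] 2.9833
holder [(0.95, [344, 222, 83, 79])]
cover_grip [(0.74, [346, 237, 75, 72])]
tray [(0.84, [51, 226, 75, 84])]
spacer_mid [(0.75, [343, 91, 48, 47]), (0.25, [346, 238, 74, 72])]
lens1_mid [(0.65, [250, 80, 41, 48])]
ring_mid [(0.66, [85, 99, 31, 44])]
knob_grip [(0.65, [152, 248, 41, 63]), (0.49, [343, 222, 78, 75])]
knob 65.70646984690485 [ 0.477 -0.028  0.503] [-0.02  0.36  0.03  1.61 -0.01  1.17  1.59] 4.375
holder [(0.91, [503, 244, 69, 70]), (0.37, [347, 98, 47, 44])]
cover_grip [(0.8, [528, 260, 56, 63])]
tray [(0.86, [180, 244, 99, 95])]
spacer_mid [(0.79, [516, 125, 47, 44])]
lens1_mid [(0.9, [436, 102, 42, 46]), (0.28, [607, 161, 63, 102])]
ring_mid [(0.75, [238, 102, 44, 45]), (0.46, [617, 64, 47, 45])]
knob_grip [(0.56, [337, 268, 46, 70])]
tray 65.70646984690485 [ 0.477 -0.219  0.503] [ 0.28  0.43  0.08  1.5  -0.04  1.21  1.94] 5.5583
holder [(0.67, [594, 243, 59, 66]), (0.6, [395, 253, 34, 63])]
cover_grip [(0.62, [622, 256, 34, 60])]
tray [(0.9, [309, 245, 105, 97])]
spacer_mid [(0.79, [611, 139, 31, 35]), (0.52, [392, 254, 30, 61]), (0.22, [482, 109, 42, 43])]
lens1_mid [(0.7, [550, 118, 32, 39]), (0.29, [476, 267, 41, 64])]
ring_mid [(0.75, [382, 100, 47, 47])]
knob_grip []
```

View pics/w_hold.png

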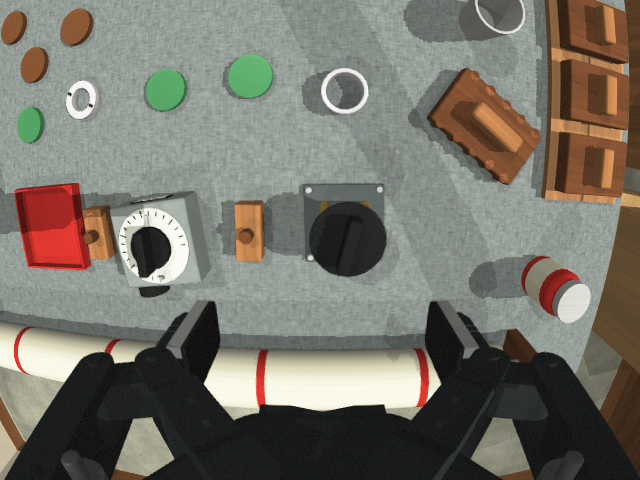

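View pics/w_knob.png

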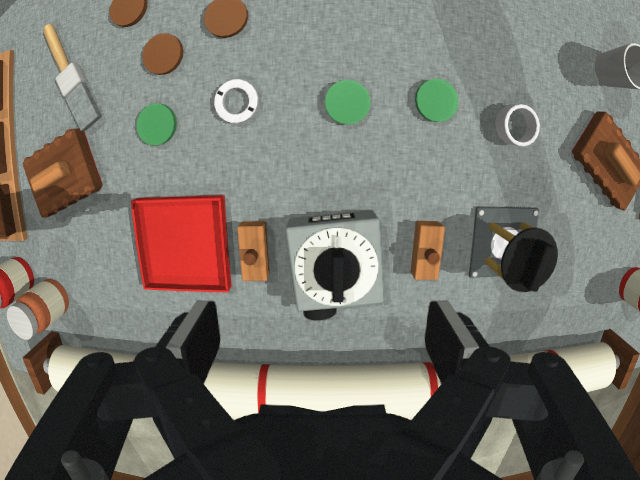

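```bash
cat >> h.py <<'E'
def ortho(im,cx,cy,z,half=.1,n=390,fish=True):
    """rectified: up = +x, left = +y"""
    m=np.zeros((n,n,2),np.float32)
    g=np.linspace(half,-half,n)
    X=np.stack(np.broadcast_arrays(cx+g[:,None],cy+g[None,:],z),-1)@np.array(im["R"]).T+np.array(im["t"])
    f=240/np.tan(np.radians(im["vfov"])/2); r=np.hypot(X[...,0],X[...,1])
    k=f*np.arctan2(r,X[...,2])/np.maximum(r,1e-9) if fish else f/X[...,2]
    m=np.stack([im["cx"]+k*X[...,0],im["cy"]+k*X[...,1]],-1).astype(np.float32)
    o=cv2.remap(im["image"][:,:,::-1].copy(),m,None,cv2.INTER_CUBIC)
    for i in range(1,20):
        v=int(round(i*n/20)); 
        L=14 if i==10 else 6
        o[:L,v]=o[-L:,v]=o[v,:L]=o[v,-L:]=(0,255,255)
    return o
E
python3 - <<'E'
from h import *
L=lambda n:np.load(f"w_{n}.npy",allow_pickle=True).item()
h,k=L("hold"),L("knob")
o=np.hstack([ortho(h,.63,.25,.008),ortho(h,.63,.25,.118)]); 
o2=ortho(k,.64,-.01,.068,.07,390)
o3=ortho(L("tray"),.63,-.236,.022,.1,390)
cv2.imwrite("pics/or.png",cv2.resize(np.vstack([o,np.hstack([o2,o3])]),(600,600)))
E
```

```text
(no output)
```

View pics/or.png

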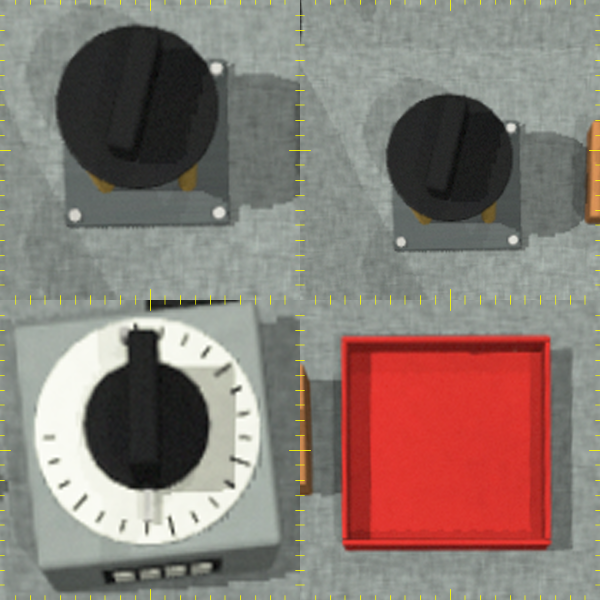

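Run:
```python
from h import *
for n,x,y in [("knob2",.70,-.01),("hold2",.70,.25)]:
    arm.move_pose([x,y,.27],down(np.pi/2))
    im=arm.get_image("wrist"); np.save("w_"+n+".npy",im,allow_pickle=True)
L=lambda n:np.load(f"w_{n}.npy",allow_pickle=True).item()
h,k=L("hold2"),L("knob2")
o=np.hstack([ortho(k,.64,-.01,.068,.07),ortho(h,.635,.253,.118,.07)])
o1=np.hstack([ortho(h,.635,.253,.088,.07),ortho(h,.635,.253,.008,.07)])
cv2.imwrite("pics/or2.png",cv2.resize(np.vstack([o,o1]),(600,600)))
print(arm.current_time())
```

```text
8.0833
```

View pics/or2.png

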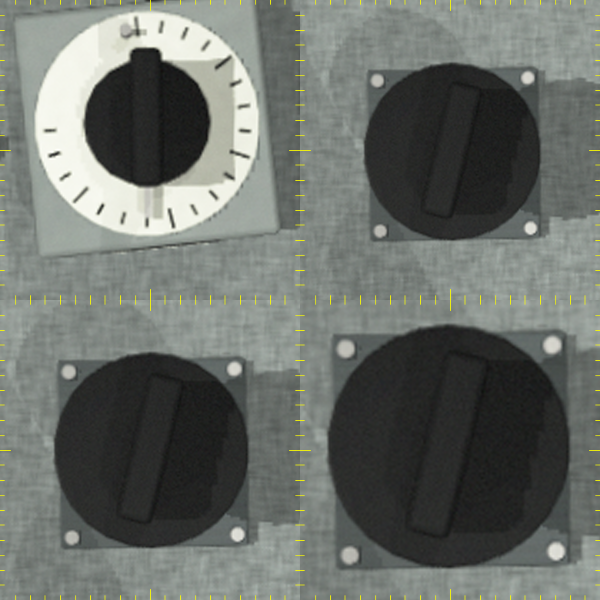

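```bash
cat >> h.py <<'E'
def st(m=""): print(m,"t",round(arm.current_time(),1),"tcp",np.round(arm.current_tool_pos(),4),"w",round(arm.current_width(),3),"F",np.round(arm.current_wrist_force(),1),flush=True)
E
python3 - <<'E'
from h import *
x,y=.635,.252; yaw=np.radians(78)
arm.move_pose([x,y,.20],down(yaw)); arm.grip(.6)
print(arm.line_to([x,y,.094],vel=.08,threshold=15)); st()
arm.grip(0.); st("grip")
arm.line_to([x,y,.24],vel=.1); st("lift")
im=arm.get_image("wrist"); save(im,"lift",.8)
E
```

```text
False
 t 10.5 tcp [0.6355 0.2521 0.0947] w 0.599 F [-0.2  0.3 -0.1]
grip t 10.9 tcp [0.6353 0.2522 0.0945] w 0.174 F [-1.3 -1.   3.1]
lift t 12.5 tcp [0.6346 0.2519 0.2392] w 0.172 F [ 0.2  0.3 -2.3]
```

View pics/lift.png

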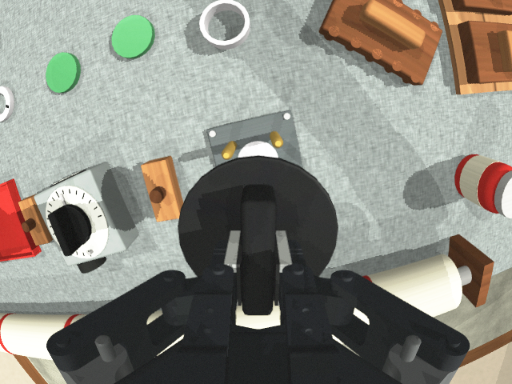

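Run:
```python
from h import *
x,y=.635,-.2333; yaw=np.radians(90)
arm.line_to([.60,0.,.25],rot=down(yaw),vel=.2)
arm.line_to([x,y,.20],vel=.2)
arm.line_to([x,y,.045],vel=.12)
print(arm.line_to([x,y,.022],vel=.04,threshold=5)); st("down")
arm.grip(.45); arm.line_to([x,y,.2],vel=.15); st("up")
# view tray + holder
im=arm.get_image("wrist"); np.save("w_tray2.npy",im,allow_pickle=True)
arm.move_pose([.695,.253,.25],down(np.pi/2)); arm.grip(1.)
h=arm.get_image("wrist"); np.save("w_hold3.npy",h,allow_pickle=True)
o=np.hstack([ortho(im,.635,-.233,.022,.1),ortho(h,.635,.2526,.008,.07)])
o1=np.hstack([ortho(h,.635,.2526,.082,.07),ortho(arm.get_image("scene"),.635,-.233,.05,.1,fish=False)])
cv2.imwrite("pics/or3.png",cv2.resize(np.vstack([o,o1]),(600,600)))
st()
```

```text
True
down t 17.2 tcp [ 0.635  -0.2333  0.0262] w 0.172 F [-0.3  0.3  3.2]
up t 18.9 tcp [ 0.6343 -0.233   0.1989] w 0.449 F [-0.9  0.2  0.1]
 t 21.4 tcp [0.695 0.253 0.25 ] w 1.003 F [-0.4  0.5  0.3]
```

View pics/or3.png

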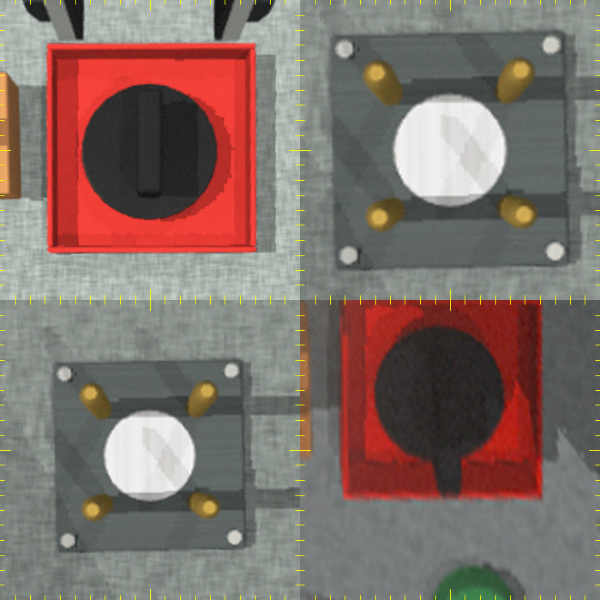

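Run:
```python
from h import *
x,y=.652,-.0086
arm.move_pose([.62,.0,.2],down(np.radians(-87)))
arm.move_pose([x,y,.17],down(np.radians(-87))); print(arm.current_joint_pos().round(2)); arm.grip(.6)
print(arm.line_to([x,y,.075],vel=.08,threshold=12)); st()
arm.grip(0); st("grip")
q=np.array(arm.current_joint_pos()); s=q[6]
tot=0
while tot<3.5:
    d=.3 if tot<2.6 else .06
    tot+=d; q[6]=s+tot; arm.move_j(q.tolist())
    T=arm.current_ft_torque(); F=arm.current_wrist_force(); j=arm.current_joint_pos()[6]
    print(round(tot,2),round(j-s,3),T.round(2),F.round(1),round(arm.current_time(),1))
    if abs(T[2])>.45 or np.linalg.norm(F)>30: break
```

```text
[-0.46  0.83  0.79  1.59 -0.67  1.01 -0.98]
False
 t 25.3 tcp [ 0.6524 -0.0087  0.0756] w 0.602 F [-0.6  0.2  0.1]
grip t 25.8 tcp [ 0.6524 -0.0091  0.0756] w 0.148 F [ 0.3 -0.3  3.5]
0.3 0.297 [0.03 0.03 0.07] [-0.3 -1.   1.9] 26.1
0.6 0.595 [0.08 0.16 0.04] [-0.4  0.8  1.3] 26.5
0.9 0.895 [0.1  0.26 0.03] [-0.2  1.5  3.2] 26.9
1.2 1.194 [0.28 0.48 0.03] [-2.1  1.2  3.1] 27.3
1.5 1.494 [0.37 0.66 0.03] [-2.8  1.5  4.1] 27.7
1.8 1.794 [0.43 0.89 0.04] [-3.6  1.2  4.5] 28.1
2.1 2.095 [0.38 0.91 0.06] [-4.   1.8  4.2] 28.5
2.4 2.395 [0.41 1.01 0.03] [-4.5  1.9  5.9] 28.9
2.7 2.695 [0.37 1.04 0.03] [-5.   1.9  5.3] 29.3
2.76 2.755 [0.41 0.99 0.03] [-3.5  1.   6.1] 29.5
2.82 2.815 [0.36 1.02 0.01] [-5.3  2.   5.2] 29.8
2.88 2.875 [0.39 1.03 0.07] [-4.7  2.1  5.7] 30.0
2.94 2.935 [0.36 1.   0.14] [-4.7  2.2  5.3] 30.3
3.0 2.995 [0.32 1.05 0.07] [-6.   2.3  5.6] 30.5
3.06 3.055 [0.32 1.08 0.11] [-4.9  2.2  6.5] 30.8
3.12 3.115 [0.29 1.04 0.08] [-4.8  0.6  4.9] 31.0
3.18 3.175 [0.34 1.05 0.09] [-5.5  2.5  5.8] 31.3
3.24 3.233 [ 0.39  0.94 -0.8 ] [-4.4  2.3  6.1] 31.5
```

```bash
cat >> h.py <<'E'
def discs(im):
    """green lens centres (z=.012) and ring/spacer via network boxes -> world"""
    hsv=cv2.cvtColor(im["image"],cv2.COLOR_RGB2HSV)
    m=cv2.inRange(hsv,(45,90,40),(85,255,255)); out=[]
    for c in cv2.findContours(m,cv2.RETR_EXTERNAL,cv2.CHAIN_APPROX_NONE)[0]:
        if cv2.contourArea(c)<300: continue
        P=np.array([at_z(im,u,v,.012,True)[:2] for u,v in c[:,0,:]]).astype(np.float32)
        (a,b),r=cv2.minEnclosingCircle(P); out.append((round(a,4),round(b,4),round(r,4)))
    return out
def reg(im,th,z):
    out=[]
    for g in arm.regions_of(th,"wrist")[:3]:
        if g["p"]<.3: continue
        c=max(cv2.findContours(g["mask"].astype(np.uint8),cv2.RETR_EXTERNAL,cv2.CHAIN_APPROX_NONE)[0],key=len)
        P=np.array([at_z(im,u,v,z,True)[:2] for u,v in c[:,0,:]]).astype(np.float32)
        (a,b),r=cv2.minEnclosingCircle(P); out.append((round(g["p"],2),round(a,4),round(b,4),round(r,4)))
    return out
E
python3 - <<'E'
from h import *
arm.grip(.5); arm.line_to([.652,-.0086,.2],vel=.15); 
arm.move_pose([.71,-.01,.27],down(np.pi/2)); k=arm.get_image("wrist")
o=ortho(k,.65,-.009,.068,.07)
arm.move_pose([.53,.14,.30],down(np.pi/2)); arm.grip(1.); im=arm.get_image("wrist"); print(discs(im),reg(im,"spacer_mid",.03),reg(im,"ring_mid",.012))
o2=cv2.resize(im["image"][:,:,::-1],(520,390))
arm.move_pose([.53,-.2,.30],down(np.pi/2)); im=arm.get_image("wrist"); print(discs(im),reg(im,"ring_mid",.012))
cv2.imwrite("pics/kn2.png",cv2.resize(np.hstack([o,o2]),None,fx=.87,fy=.87)); st(); print(arm.current_joint_pos().round(2))
E
```

```text
[(0.4611, -0.2557, 0.0339), (0.4407, 0.0069, 0.0307), (0.4328, 0.1274, 0.0297)] [(0.81, 0.4568, 0.2472, 0.0324)] [(0.76, 0.4622, -0.1511, 0.0333)]
[(0.4607, -0.2601, 0.0298), (0.432, 0.1225, 0.0318), (0.4415, 0.0037, 0.0312)] [(0.59, 0.4622, -0.1554, 0.0301)]
 t 36.4 tcp [ 0.5308 -0.198   0.2997] w 0.998 F [ 0.1  0.4 -0.1]
[-0.27  0.59  0.95  1.68 -0.52  1.15  2.4 ]
```

View pics/kn2.png

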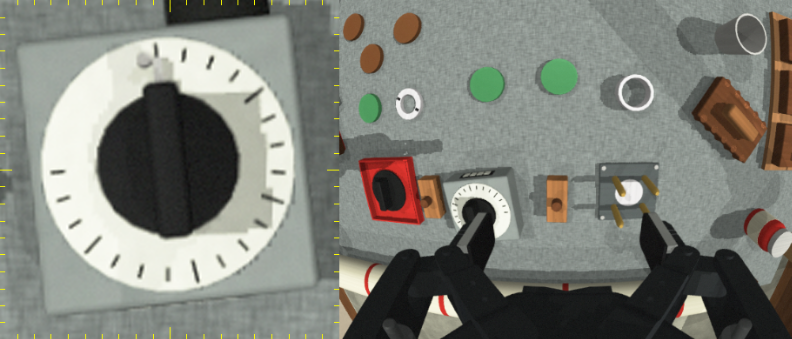

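```bash
cat >> h.py <<'E'
HX,HY,HA=.6351,.2526,.02
def center(x,y,z,zt=.12,o=.95):
    """squeeze along x then along y at (x,y); leaves gripped"""
    q=down(HA); arm.move_pose([x,y,zt],q); arm.grip(1.)
    if arm.line_to([x,y,z],vel=.12,threshold=8): st("touch!")
    arm.grip(0.); st("sqx"); arm.grip(1.)
    arm.line_to([x,y,max(z+.03,.045)],vel=.15)
    arm.line_to([x,y,max(z+.03,.045)+.001],rot=down(HA+np.pi/2),vel=.002)
    arm.line_to([x,y,z],vel=.15,threshold=8); arm.grip(0.); st("sqy")
E
python3 - <<'E'
from h import *
arm.move_j([-0.4,.48,-.02,1.42,.01,1.24,1.16]); st()
x,y=.4568,.2472
print(arm.ik([x,y,.12],down(HA)), arm.ik([x,y,.12],down(HA+np.pi/2)))
center(x,y,.004,.13)
arm.grip(1.); arm.line_to([x,y,.13],vel=.2)
arm.move_pose([x+.06,y,.25],down(np.pi/2)); im=arm.get_image("wrist"); print(reg(im,"spacer_mid",.03)); st()
o=ortho(im,x,y,.03,.07); cv2.imwrite("pics/sp.png",o)
E
```

```text
t 38.0 tcp [0.5799 0.2211 0.3581] w 0.999 F [-0.   0.   0.8]
[-0.71847442  0.62165456  0.25206818  1.98929528 -0.27562725  0.56298418
 -0.25732605] [-0.52743962  0.60644215 -0.03351348  1.9837965   0.03643132  0.55191333
  1.0047901 ]
sqx t 41.0 tcp [0.4571 0.2475 0.0052] w 0.675 F [-1.9 -0.   9.7]
sqy t 44.4 tcp [0.4575 0.2478 0.0056] w 0.682 F [-1.6  0.3  8.6]
[(0.84, 0.458, 0.248, 0.0305)]
 t 46.3 tcp [0.5152 0.2466 0.2478] w 0.999 F [-0.2 -0.2 -0.4]
```

```bash
cat >> h.py <<'E'
def pick(x,y,z,look=None):
    arm.move_pose([x,y,z+.10],down(HA+np.pi/2)); arm.grip(1.)
    t=arm.line_to([x,y,z],vel=.12,threshold=8); st("at pick %s"%t); arm.grip(0.); st("gripped")
    arm.line_to([x,y,z+.14],vel=.15); st("lifted")
def place(bottom,zp):
    """bottom: target height of part's underside; zp: pick tcp z"""
    q=down(HA+np.pi/2)
    arm.line_to([HX,HY,.105+zp],rot=q,vel=.18)
    arm.line_to([HX,HY,bottom+zp+.006],vel=.08,threshold=15); st("near")
    t=arm.line_to([HX,HY,bottom+zp-.003],vel=.02,threshold=6); st("placed %s, bottom err %.4f"%(t,arm.current_tool_pos()[2]-zp-bottom))
def release(): 
    arm.grip(.9); p=np.array(arm.current_tool_pos()); arm.line_to([HX,HY,.2],vel=.15); st("released")
E
python3 - <<'E'
from h import *
pick(.4575,.2477,.006); p=.006
place(.008,.0065)
E
```

```text
at pick False t 48.1 tcp [0.4579 0.248  0.0065] w 1.002 F [-0.1  0.   0.2]
gripped t 48.5 tcp [0.458  0.2479 0.0074] w 0.681 F [-1.8 -0.7  9.6]
lifted t 49.6 tcp [0.457  0.2473 0.1453] w 0.678 F [-0.6  0.4 -1.6]
near t 52.1 tcp [0.6356 0.2528 0.0212] w 0.681 F [-0.2  0.1 -1.3]
placed True, bottom err 0.0010 t 52.4 tcp [0.6355 0.2528 0.0155] w 0.68 F [-1.  -0.5  5. ]
```

Run:
```python
from h import *
release()
arm.move_pose([.495,.125,.25],down(np.pi/2)); im=arm.get_image("wrist"); d=discs(im); print(d, reg(im,"ring_mid",.012))
L=min(d,key=lambda a:abs(a[1]-.125)); 
assert abs(L[2]-.03)<.0015
pick(L[0],L[1],.002)
save(arm.get_image("wrist"),"l1",.9)
```

```text
released t 54.1 tcp [0.6345 0.2523 0.1989] w 0.901 F [ 0.   0.7 -0.5]
[(0.4612, -0.2549, 0.0343), (0.4408, 0.0069, 0.0306), (0.4329, 0.1272, 0.0297)] [(0.74, 0.4633, -0.1506, 0.0336)]
at pick False t 57.4 tcp [0.4328 0.1272 0.0018] w 0.999 F [0.1 0.8 0.4]
gripped t 57.8 tcp [0.433  0.1272 0.003 ] w 0.667 F [-1.7 -1.3 10.9]
lifted t 58.9 tcp [0.4324 0.1269 0.1413] w 0.66 F [ 0.3 -0.4 -0.3]
```

View pics/l1.png

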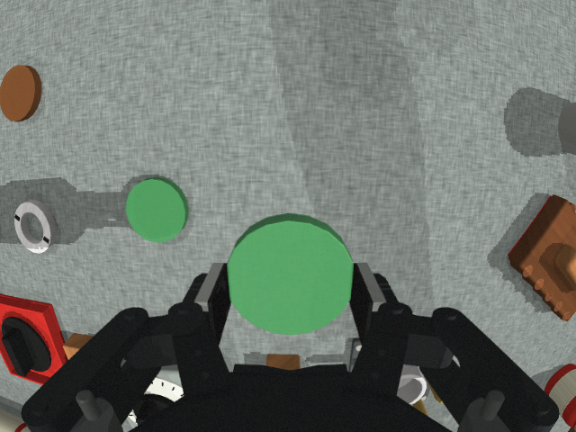

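Run:
```python
from h import *
place(.038,.003); 
if arm.current_tool_pos()[2]-.041<.003:
    release()
    arm.move_pose([.50,.005,.25],down(np.pi/2)); im=arm.get_image("wrist"); d=discs(im); print(d, reg(im,"ring_mid",.012))
    L=min(d,key=lambda a:abs(a[1]-.005)); assert abs(L[2]-.03)<.0015
    pick(L[0],L[1],.002)
```

```text
near t 61.4 tcp [0.6355 0.253  0.0474] w 0.666 F [-0.1  0.2 -1.8]
placed True, bottom err 0.0002 t 61.7 tcp [0.6356 0.2528 0.0412] w 0.664 F [-0.7  0.9  4.5]
released t 63.3 tcp [0.6345 0.2521 0.1989] w 0.898 F [ 0.6 -0.4 -1.1]
[(0.6555, 0.2777, 0.0374), (0.461, -0.2571, 0.0327), (0.4413, 0.0056, 0.0297)] []
at pick False t 66.4 tcp [0.4414 0.0057 0.0021] w 1.006 F [0.7 0.6 0.7]
gripped t 66.8 tcp [0.4417 0.0055 0.0032] w 0.664 F [-1.  -0.3 12.6]
lifted t 67.9 tcp [0.4407 0.0054 0.1414] w 0.66 F [-0.3 -0.5 -0.8]
```

Run:
```python
from h import *
place(.050,.003)
if arm.current_tool_pos()[2]-.053<.003:
    release()
    arm.line_to([.52,.0,.25],vel=.2)
    arm.move_pose([.52,-.258,.25],down(np.pi/2)); im=arm.get_image("wrist"); d=discs(im); print(d, reg(im,"ring_mid",.012)); print(arm.current_joint_pos().round(2))
    L=min(d,key=lambda a:abs(a[1]+.258)); assert abs(L[2]-.03)<.0015
    pick(L[0],L[1],.002)
    arm.line_to([.50,0.,.16],vel=.2); st()
```

```text
near t 70.6 tcp [0.6352 0.2529 0.0591] w 0.668 F [ 0.5 -0.8 -1.5]
placed True, bottom err 0.0005 t 71.0 tcp [0.6356 0.2528 0.0535] w 0.66 F [-0.3 -0.8  4.7]
released t 72.4 tcp [0.6346 0.2521 0.1989] w 0.902 F [ 0.5 -0.5  0.1]
[(0.4611, -0.2605, 0.0296)] [(0.76, 0.4633, -0.156, 0.0307)]
[ 0.89  0.61 -0.78  1.68  0.48  1.05  1.53]
at pick False t 77.0 tcp [ 0.4616 -0.2606  0.0025] w 0.995 F [ 0.9 -0.   0.4]
gripped t 77.4 tcp [ 0.4615 -0.2609  0.0035] w 0.665 F [-2.1  0.3 11. ]
lifted t 78.5 tcp [ 0.4604 -0.2604  0.1412] w 0.661 F [-0.5 -0.2 -1.9]
 t 80.0 tcp [ 0.4996 -0.0013  0.1597] w 0.66 F [ 0.3 -0.3 -1.1]
```

Run:
```python
from h import *
place(.062,.003)
if arm.current_tool_pos()[2]-.065<.003:
    release()
    arm.line_to([.52,.0,.25],vel=.2)
    arm.move_pose([.52,-.155,.25],down(np.pi/2)); im=arm.get_image("wrist"); print(discs(im)); r=reg(im,"ring_mid",.012); print(r)
    L=r[0][1:]; assert abs(L[2]-.03)<.0018
    pick(L[0],L[1],.002)
    arm.line_to([.50,0.,.16],vel=.2); st()
```

```text
near t 82.4 tcp [0.635  0.2528 0.0706] w 0.659 F [-0.8  0.2 -0.2]
placed True, bottom err 0.0007 t 82.7 tcp [0.6356 0.2529 0.0657] w 0.659 F [-0.6 -0.7  5. ]
released t 84.1 tcp [0.6345 0.2521 0.1989] w 0.9 F [-0.8 -0.9 -1. ]
[(0.664, 0.3095, 0.0596)]
[(0.58, 0.4628, -0.1544, 0.0305)]
at pick False t 88.4 tcp [ 0.4632 -0.1544  0.0024] w 0.996 F [1.  0.4 1. ]
gripped t 88.8 tcp [ 0.4632 -0.1546  0.0035] w 0.654 F [-2.8 -0.  13.6]
lifted t 89.8 tcp [ 0.4621 -0.1544  0.1413] w 0.655 F [-0.1 -0.9 -0.8]
 t 90.8 tcp [ 0.4993 -0.0014  0.1594] w 0.655 F [ 0.1 -0.3  0.1]
```

Run:
```python
from h import *
place(.074,.003)
if arm.current_tool_pos()[2]-.077<.003:
    release()
    arm.line_to([.55,.16,.28],vel=.2)
    h=arm.get_image("wrist")
    arm.move_pose([.695,.253,.26],down(np.pi/2)); h2=arm.get_image("wrist")
    arm.move_pose([.40,-.25,.45],down(np.pi/2)); s=arm.get_image("scene")
    cv2.imwrite("pics/fin.png",np.vstack([np.hstack([ortho(h2,.635,.2526,.086,.06,300),cv2.resize(h["image"][:,:,::-1],(400,300))]),
      np.hstack([cv2.resize(s["image"][275:370,400:500,::-1],(300,300),interpolation=cv2.INTER_CUBIC),cv2.resize(s["image"][:,:,::-1],(400,300))])]))
    st()
```

```text
near t 93.0 tcp [0.6346 0.2523 0.0821] w 0.653 F [-0.1 -0.1 -0.4]
placed True, bottom err 0.0007 t 93.4 tcp [0.6356 0.2529 0.0777] w 0.653 F [-1.  -0.3  4.5]
released t 94.7 tcp [0.6345 0.2521 0.1989] w 0.901 F [0.2 0.5 0. ]
 t 98.7 tcp [ 0.4005 -0.2495  0.4498] w 0.902 F [-0.9  0.3 -0.2]
```

View pics/fin.png

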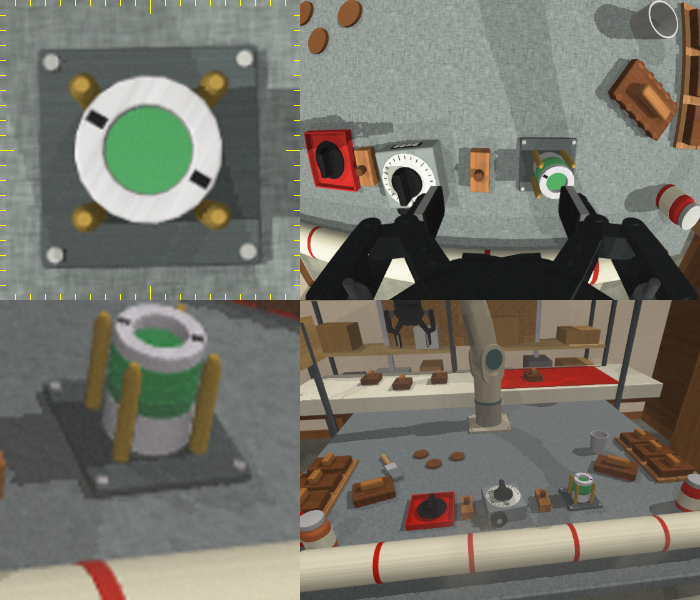

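```bash
python3 -c "
from station import arm
print(arm.close_job())"
```

```text
the job is handed in; nothing more can be done
None
```

The job is done and handed in at about 99 s of the 210 s allowed.

- **Dust cover:** it is off the posts and lies in the red tray, plug down. The later pictures show it still there.
- **Reset knob:** I turned it anticlockwise about 3.2 rad until the torque jumped to 0.8 N m. A close picture then showed the pointer against the steel pin.
- **Optical stack:** the spacer went in first, then all three green lens blanks, then the retaining ring. Each part seated within 1 mm of its expected height. The last pictures show the ring flat and centred between the posts, the three green blanks under it and the spacer at the bottom. No green blank is left on the table.
- **Bystanders:** I did not touch the print blocks, border blocks, cup, brush or the brown look-alike discs.

No check failed. The first overhead view put the ring about 3 cm from where it lay later, so it was either knocked aside or misread at first. I measured it again just before picking it up.

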